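Move the yellow slide tray to the light stand with the lifter

ROBOT

A 6-joint arm with a two-finger parallel gripper is mounted at the origin on the work surface. World frame = base frame: x ahead of the robot, y to its left, z up, the work surface at z = 0. Lengths are in mm, angles in rad, forces in N, time in s.
With the tool pointing down it reaches from about 275 to 750 mm from the base axis. Payload 10.2 kg.
Tool frame: the origin (TCP) lies between the finger pads; the fingertips stand 11 mm ahead of it and the grasp point (between the pads) lies 8 mm behind it (arm.tip_extent is the distance from the TCP to the fingertips, in mm); y points along the fingers, x is the direction in which the jaws open and shut, and the axes are right-handed (so a half turn about y gives the same grasp; the last joint's range is limited). The gripper opens to 88 mm and grips with 3 to 60 N. Pads are 18 mm wide; open, the fingers measure 123 mm over their backs; the gripper's body (75 mm by 187 mm) begins 45 mm behind the grasp point.
Start: joints at [-1.434, 0.313, 1.498, -0, 1.331, -0.223], TCP at [184.833, -491.394, 249.72] pointing down, gripper open.
Joint ranges: [-2.94, 2.94], [-0.97, 2.17], [0.19, 2.56], [-1.23, 4.37], [0.02, 3.11], [-2.88, 2.88]. Speed limits (rad/s): [2.39, 2.39, 3.01, 3.14, 3.14, 3.14].

INTERFACE

Orientations are given as a unit quaternion [w, x, y, z].
In Python, from plant import arm gives the robot as it stands.
- The arm moves only by the shell command python3 -m jog 'ROWS' [FORCE]. ROWS is JSON, a list of rows, each an object with "travel": the shift along the tool's x, y, z in cm, a list of three; "rot": the turn, a rotation vector about the tool's x, y, z in degrees, a list of three; "fingers": the closure, from 0 (fully open) to 1 (shut). In form: [{"travel": [x, y, z], "rot": [rx, ry, rz], "fingers": fingers}, ...]. A call has 1 to 12 rows; each row shifts and turns the commanded pose from where the row before left it, along the tool's axes as they then stand; what a row does not reach is not made up. A row lasts 1/10 s, in which the tool goes at most 50 mm and 8.59 degrees, less where a joint would pass 70% of its speed; a pose out of reach is approached as far as the arm can. A call is refused whole if a number of a shift passes 5 or a number of a turn 8.59, either way. A call with a gripper value outside its range is refused whole. The fingers move at their own pace and stop on an object; FORCE is the grip in N (left out, the last holds). Time passes only in rows, so rows that do not move let the fingers close. It gives the time, the measured TCP pose, the force and the opening at its end, in the units of the state.
- arm.get_obs(): the state, without advancing time (a new reading comes with each control period).
- arm.grab_frame(name): name is "scene" or "top"; returns (picture, depth): 480x640x3 uint8, red, green, blue; 480x640 float32, mm along the optical axis (not along the pixel's ray), 0 where there is no reading.
- arm.calibration(name): a dict with "fx", "fy", "cx", "cy" (pixels), "origin" and "rotation" of the camera in the world. Camera axes: x right, y down, z forward; pixel columns grow to the right and rows downward; lengths in mm; the calibration is good to about 2 mm. A picture is of the moment at which its call begins. calibration takes no time and is no camera call.
- arm.job_done(): hands the job in, once; it reports no verdict.
The state is a dict: "t": time; "joint_positions": joint angles; "dq": joint speeds; "tau": joint torques, N m; "position": TCP position; "ee_rot": TCP orientation; "force": force on the tool from outside, world axes, zero at the start; "moment": the same for the moment, N m; "opening": finger opening in mm.
Only numpy, scipy, OpenCV 4.12 (cv2) and the standard library are available. Lean on these libraries where they do the work, as an engineer would, in place of code of your own. Each camera call takes 0.05 s, during which the arm holds its last target. There are 200 camera calls.

TASK

The slides in the yellow tray are freshly mounted, so the fingers must not touch that tray: take the red-handled lifter, slide its blade under the yellow tray on the drying rack, lift it clear and carry it level to the light stand, setting it down centred on the two black rails and square with them, its slides still lying along the rails as they do on the rack. Then draw the lifter out, stand it back on the bench on its flat blade and let go. Leave the blue tray where it is.

Things in the scene. Friction and masses are not known exactly. Their poses are not given: they have to be found in the camera images.
- lifter: Lifter, 130 g on its flat dark steel blade (175 x 50 x 3 mm thick), with an upright red handle 28 mm along x, 22 mm along y, top at 125 mm. Origin: blade underside on the handle axis. x runs along the blade: tip at +145, heel at -30 mm; z up. Steel foot to 12 mm up. Grip the handle's 22 mm about 95 mm up. A tray rides well with its centre at x = +90 mm (edge 16 mm off the handle).
- yellow_tray: Tray to move: square, yellow plastic, four glass slides lying along x, 120 x 120 x 12 mm, about 80 g. Origin: underside centre, z up. On a fixed rack's two aluminium rails, tops 36 mm above the bench, 84 mm apart inside, centred within 4 mm, 130 mm long along the tray's x (points away from the robot, within 12 degrees), ends open; rack base plate 6 mm high below: 30 mm gap for the blade.
- blue_tray: Bystander: the same tray in blue, in the rack's other bay, side by side with the yellow one at 150 mm between centres (either side). Origin: centre of its underside. Not to be moved.
- stand_top (a point): Centre of the light stand's tray place, midway between its two black rails at the height of their tops, 60 mm above the bench. Rails run along x (away from the robot, within 12 degrees), 130 mm long, 14 mm wide, 84 mm apart inside, ends open. Fixed grey base 170 x 190 x 30 mm high with a lit strip: 30 mm gap from base top to rail tops.
Mind the look-alikes: they are no part of the job. What is shaped like the lifter but purple is not meant. Of the things shaped like the yellow_tray, the yellow one is meant.

How it is judged:
By the outcome, as a careful person would: the job done as asked, in the order asked, and still so for the second after the job is handed in, with the robot touching nothing.
It also fails if it takes over 72 s, if anything falls off the work surface, if the arm or the gripper's body presses on something with over 40 N, if the wrist force passes 120 N, or if a joint passes its speed limit or range.

## Working session

There is one attempt and no reset: what is moved stays moved. The work goes in short steps, Python scripts to look and compute and a shell command to move; the robot and the scene stay as the last step left them, time stands still between calls to the robot, and variables do not carry over. Pictures are saved under pics/ and viewed, about 8 in all and at most 12, crops included, and the job is handed in when it is done.

```bash
ls; mkdir -p pics
python3 - <<'E'
from plant import arm
import cv2,numpy as np
print(arm.get_obs())
for n in("scene","top"):
    p,d=arm.grab_frame(n); cv2.imwrite(f"pics/{n}0.png",p[:,:,::-1]); np.save(f"pics/{n}0.npy",d)
    print(n,arm.calibration(n))
E
```

```text
pics
{'t': 0.0, 'joint_positions': array([-1.43439752e+00,  3.13415562e-01,  1.49842883e+00, -1.61857358e-05,
        1.33099131e+00, -2.23400965e-01]), 'dq': array([ 0.00127375, -0.00105412, -0.00013194,  0.00015955,  0.00235937,
       -0.00051876]), 'tau': array([ 1.24901421e-04, -4.02207255e+01, -2.52270520e+01,  6.94797048e-02,
        3.53761716e-02, -1.12650562e-04]), 'position': array([ 184.7979182 , -491.15380533,  249.1817887 ]), 'ee_rot': array([ 0.58171723, -0.58107678,  0.40276512, -0.40216302]), 'force': array([ 0.19202623, -0.25443359,  0.08977896]), 'moment': array([-0.0346731 ,  0.02250421, -0.02507412]), 'opening': 88.11253167837705}
scene {'fx': 610.7306609474026, 'fy': 610.7306609474026, 'cx': 316.8301116821834, 'cy': 240.24622932115764, 'origin': array([1528.55885854,  453.91602845,  960.88019631]), 'rotation': array([-0.25313383,  0.51018541,  0.74437996, -0.34861525])}
top {'fx': 441.353962777431, 'fy': 441.353962777431, 'cx': 322.51005771786646, 'cy': 241.47599076606832, 'origin': array([ 300.22584557,   52.6200931 , 1330.54732599]), 'rotation': array([-0.04240441,  0.71368317, -0.69790623,  0.04225035])}
```

View pics/top0.png

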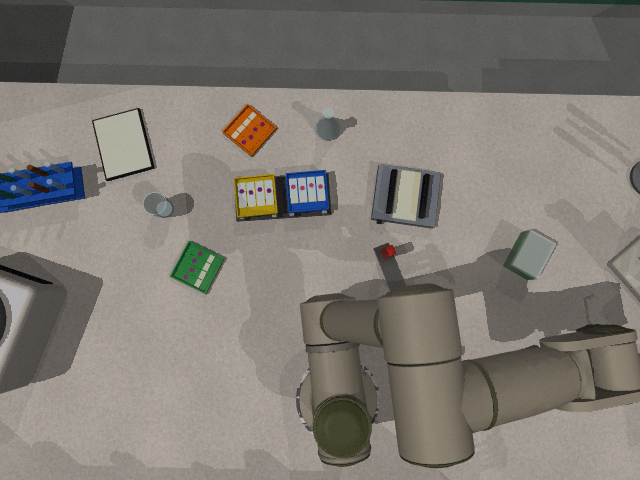

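View pics/scene0.png

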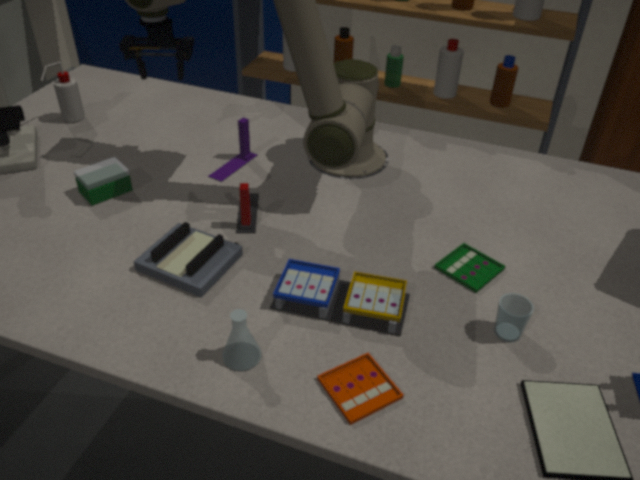

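```bash
cat > h.py <<'E'
import numpy as np,cv2
from scipy.spatial.transform import Rotation as R
from plant import arm
def rot(q): return R.from_quat([q[1],q[2],q[3],q[0]]).as_matrix()
def cloud(n,d):
    c=arm.calibration(n); v,u=np.indices(d.shape)
    p=np.stack([(u-c['cx'])/c['fx']*d,(v-c['cy'])/c['fy']*d,d],-1)
    return p@rot(c['rotation']).T+c['origin']
def plane(n,uv,z):
    c=arm.calibration(n); uv=np.atleast_2d(uv).astype(float)
    r=np.c_[(uv[:,0]-c['cx'])/c['fx'],(uv[:,1]-c['cy'])/c['fy'],np.ones(len(uv))]@rot(c['rotation']).T
    return c['origin']+r*((z-c['origin'][2])/r[:,2])[:,None]
def rect(xy):
    (c,s,a)=cv2.minAreaRect(np.float32(xy)); a=(a+45)%90-45
    return np.round(c,1),np.round(s,1),round(a,2)
def comp(m):
    m=cv2.morphologyEx(m.astype(np.uint8),cv2.MORPH_OPEN,np.ones((2,2)))
    k,l,s,c=cv2.connectedComponentsWithStats(m); return [(l==i,s[i],c[i]) for i in np.argsort(-s[1:,4])+1 if s[i,4]>15] if k>1 else []
E
python3 - <<'E'
from h import *
o=arm.get_obs(); print("tool axes\n",rot(o['ee_rot']).round(3))
for n in("top","scene"):
    p=cv2.imread(f"pics/{n}0.png"); d=np.load(f"pics/{n}0.npy"); C=cloud(n,d); h=cv2.cvtColor(p,cv2.COLOR_BGR2HSV)
    H,S,V=h[...,0].astype(int),h[...,1],h[...,2]
    M={'yellow':((H>20)&(H<32)&(S>150)&(V>90),47),'blue':((H>105)&(H<125)&(S>150)&(V>60),47),'red':(((H<4)|(H>176))&(S>150)&(V>60),125),'purple':((H>130)&(H<155)&(S>80),3)}
    for k,(m,z) in M.items():
        for l,s,c in comp(m)[:2]:
            v,u=np.nonzero(l); print(n,k,'px',c.round(),s[4],'depth-med',np.median(C[l],0).round(1),'zrange',np.percentile(C[l][:,2],[5,95]).round(),'rect',rect(plane(n,np.c_[u,v],z)[:,:2]))
    reg=(V<60)&(S<120)
    for l,s,c in comp(reg)[:14]:
        v,u=np.nonzero(l); print(n,'dark',c.round(),s[4],np.median(C[l],0).round(1),rect(C[l][:,:2]))
E
```

```text
tool axes
 [[ 0.352 -0.     0.936]
 [-0.936  0.001  0.352]
 [-0.001 -1.     0.   ]]
top yellow px [259. 199.] 589 depth-med [551.3 243.3  41.5] zrange [10. 50.] rect (array([585.8, 253.6]), array([120., 119.]), 7.36)
top yellow px [238. 208.] 22 depth-med [549.  308.4  43.9] zrange [36. 49.] rect (array([547.3, 306.5]), array([27.1,  5.9]), 2.57)
top blue px [ 43. 189.] 2391 depth-med [588.4 877.4  63.5] zrange [ 9. 70.] rect (array([599.4, 895.3]), array([116.7, 252.4]), 11.46)
top blue px [308. 194.] 716 depth-med [570.8 100.6  41.6] zrange [ 7. 51.] rect (array([601.9, 101.8]), array([120.8, 120.9]), 6.3)
top red px [389. 253.] 124 depth-med [ 420.5 -129.4  122.1] zrange [  4. 129.] rect (array([ 419.1, -127.4]), array([26.9, 36.9]), 22.21)
top dark [32. 44.] 4529 [1516.6 1526.5 -748.3] (array([1092.2,  834.9]), array([2167. ,  510.8]), -32.09)
top dark [351. 412.] 474 [ 40.8 -21.7 284.3] (array([130.5,  29.1]), array([333.2,  80.5]), 21.49)
top dark [604. 331.] 469 [ 245.3 -467.5  509.6] (array([ 262.6, -251.8]), array([612.9,  24.9]), -4.72)
top dark [282. 198.] 444 [589.  180.3
[... 2682 characters left out ...]
58.7   12.5] (array([1080.2,   68.1]), array([1157.,  247.]), 28.66)
scene dark [355.  72.] 797 [ 31.3  14.  284.8] (array([80.1,  9.2]), array([3026.7,  156.2]), 14.2)
scene dark [156.  10.] 749 [ 221.2 -462.7  435.9] (array([ 355.7, -295.8]), array([2776.5,  230.8]), 36.81)
scene dark [  9. 125.] 718 [ 388.9 -888.2  135.6] (array([ 864.5, -347.8]), array([2080.2,   88.6]), -42.08)
scene dark [170. 244.] 654 [ 606.9 -238.2   47.4] (array([1030.6,   49.5]), array([1278.6,  106.2]), 34.33)
scene dark [540. 442.] 634 [815.5 623.1  10.5] (array([1115.2,  584.3]), array([133.5, 856.5]), -8.65)
scene dark [206. 257.] 612 [ 616.3 -140.3   45.5] (array([ 584.5, -144.8]), array([187.4,  37.5]), 0.3)
```

Run:
```python
import cv2,numpy as np
a=cv2.imread("pics/top0.png")[150:310,220:460]; b=cv2.imread("pics/scene0.png")[100:340,130:420]
a=cv2.resize(a,(780,520),interpolation=cv2.INTER_CUBIC)
cv2.imwrite("pics/crop1.png",a);
```

```text
(no output)
```

View pics/crop1.png

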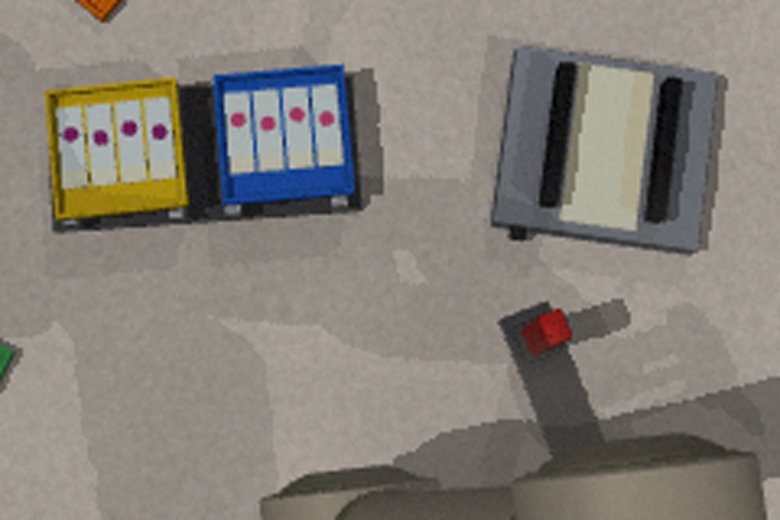

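The top view shows yellow tray (259,198), blue (308,193), light stand (407,196) and the lifter (handle 390,251), with its blade tip pointing towards the robot. The look-alikes are the orange tray (250,130), the green tray (198,267) and the purple lifter (scene 237,156). The crop confirms that the yellow one is on the rack next to the blue one, and that the handle is red. Since the blade points towards the robot, it needs a half turn after lifting.

Run:
```python
from h import *
p=cv2.imread("pics/top0.png"); h=cv2.cvtColor(p,cv2.COLOR_BGR2HSV); d=np.load("pics/top0.npy"); C=cloud("top",d)
H,S,V=[h[...,i].astype(int) for i in range(3)]
red=((H<5)|(H>175))&(S>140)
t=red&(V>150); print(sorted(V[red])[::12])
for thr in(110,130,150):
    m=red&(V>thr)&(np.indices(red.shape)[1]<420); v,u=np.nonzero(m); print(thr,m.sum(),u.mean(),v.mean(),rect(plane("top",np.c_[u,v],125)[:,:2]))
# blade edges (crop px -> full)
f=lambda x,y:(220+x/3.25,150+y/3.25)
L=plane("top",[f(505,325),f(555,455),f(567,345),f(605,435),f(500,322),f(545,303)],3)[:,:2]; print(L.round(1))
for a,b in((0,1),(2,3)): print(np.degrees(np.arctan2(*(L[b]-L[a])[::-1])))
# gray blade mask
v,u=np.indices(V.shape)
m=(V<75)&(S<60)&(u>365)&(u<412)&(v>238)&(v<283)
for l,s,c in comp(m)[:2]:
    vv,uu=np.nonzero(l);print('blade',s,rect(plane("top",np.c_[uu,vv],3)[:,:2]))
# stand rails
m=(V<45)&(u>380)&(u<436)&(v>160)&(v<222)
for l,s,c in comp(m)[:3]:
    vv,uu=np.nonzero(l);print('rail',s,rect(plane("top",np.c_[uu,vv],60)[:,:2]), rect(plane("top",np.c_[uu,vv],60)[:,:2][C[l][:,2]>52]))
```

```text
[np.int64(1), np.int64(74), np.int64(84), np.int64(86), np.int64(87), np.int64(88), np.int64(102), np.int64(128), np.int64(132), np.int64(134), np.int64(138), np.int64(141), np.int64(149), np.int64(154)]
110 82 365.0975609756098 228.6219512195122 (array([598.8,  53.1]), array([533.8,  83.5]), -36.56)
130 65 358.16923076923075 222.93846153846152 (array([600.3,  55.1]), array([528.9,  83.5]), -36.56)
150 5 389.0 252.2 (array([ 419. , -128.1]), array([13.6,  4.4]), 37.36)
[[ 437.6 -105.7]
 [ 318.5 -152.6]
 [ 420.3 -163.4]
 [ 337.8 -198.7]
 [ 440.3 -101. ]
 [ 459.1 -142.8]]
-158.49450250953637
-156.84854143148007
blade [375 244  23  25 239] (array([ 414.9, -138.4]), array([75.4, 47.6]), 22.64)
blade [388 275  17   9  62] (array([ 351.6, -168. ]), array([23.9, 48.1]), 1.28)
rail [420 175  11  44 284] (array([ 593.1, -242.8]), array([ 19.2, 131.7]), -6.95) (array([ 596.2, -241.6]), array([ 15.4, 125.8]), -6.82)
rail [387 170  11  45 260] (array([ 604.4, -146.5]), array([ 17.1, 134.8]), -6.81) (array([ 607.9, -145.1]), array([ 13.5, 128.1]), -6.79)
```

```bash
python3 -m jog '[{"travel":[-2.6,0,3.4],"rot":[0,0,0],"fingers":0},{"travel":[-2.6,0,3.4],"rot":[0,0,0],"fingers":0},{"travel":[-2.6,0,3.4],"rot":[0,0,0],"fingers":0},{"travel":[-2.6,0,3.4],"rot":[0,0,0],"fingers":0},{"travel":[-2.6,0,3.4],"rot":[0,0,0],"fingers":0},{"travel":[-2.6,0,3.4],"rot":[0,0,0],"fingers":0},{"travel":[-2.6,0,3.4],"rot":[0,0,0],"fingers":0},{"travel":[-2.6,0,3.4],"rot":[0,0,0],"fingers":0}]' 30
```

```text
t: 0.9
position: [366.7, -199.3, 249.7]
ee_rot: [0.581, -0.581, 0.403, -0.403]
force: [1.2, -0.6, 0.3]
opening: 88.4
```

Run:
```python
from h import *
p=cv2.imread("pics/top0.png"); h=cv2.cvtColor(p,cv2.COLOR_BGR2HSV); d=np.load("pics/top0.npy"); C=cloud("top",d)
H,S,V=[h[...,i].astype(int) for i in range(3)]; v,u=np.indices(V.shape)
m=((H<5)|(H>175))&(S>140)&(V>115)&(abs(u-390)<20)&(abs(v-251)<20)
vv,uu=np.nonzero(m); q=plane("top",np.c_[uu,vv],125)[:,:2]; print(m.sum(),uu.mean(),vv.mean(),q.mean(0),rect(q),C[m].mean(0))
p=cv2.imread("pics/scene0.png"); h=cv2.cvtColor(p,cv2.COLOR_BGR2HSV);H,S,V=[h[...,i].astype(int) for i in range(3)]
m=((H<5)|(H>175))&(S>140)&(abs(np.indices(V.shape)[1]-246)<12)&(abs(np.indices(V.shape)[0]-203)<25)
for r in range(182,226,3): 
    k=np.nonzero(m[r])[0]; print(r,k.min() if len(k) else None,k.max() if len(k) else None,V[r,k].mean().round() if len(k) else '')
```

```text
66 390.1818181818182 250.12121212121212 [ 425.59487205 -131.7515371 ] (array([ 425.2, -132.1]), array([25.6, 19.5]), 22.13) [ 425.48249562 -131.58503481  126.09586011]
182 None None 
185 240 247 103.0
188 240 247 93.0
191 241 247 63.0
194 241 248 62.0
197 241 249 59.0
200 241 249 59.0
203 241 249 60.0
206 241 249 61.0
209 241 249 61.0
212 241 249 60.0
215 241 250 59.0
218 241 250 60.0
221 242 249 61.0
224 242 249 54.0
```

```bash
python3 -m jog '[{"travel":[-2.1,0,3.9],"rot":[0,0,0],"fingers":0},{"travel":[-2.1,0,3.9],"rot":[0,-1.7,0],"fingers":0},{"travel":[0,3,0],"rot":[0,0,0],"fingers":0},{"travel":[0,3,0],"rot":[0,0,0],"fingers":0},{"travel":[0,0,0],"rot":[0,0,0],"fingers":0}]' 30
python3 - <<'E'
from h import *
p,d=arm.grab_frame("scene"); cv2.imwrite("pics/s1.png",cv2.resize(p[100:280,150:390,::-1],(800,600)))
o=arm.get_obs(); print(o['position'],rot(o['ee_rot']).round(3))
E
```

```text
t: 1.4
position: [423.0, -132.9, 186.8]
ee_rot: [-0.587, 0.588, -0.396, 0.391]
force: [-0.4, 0.2, 0.7]
opening: 88.2
[ 423.84746658 -133.77541865  189.01247038] [[ 0.38  -0.003  0.925]
 [-0.925  0.002  0.38 ]
 [-0.003 -1.    -0.002]]
```

View pics/s1.png

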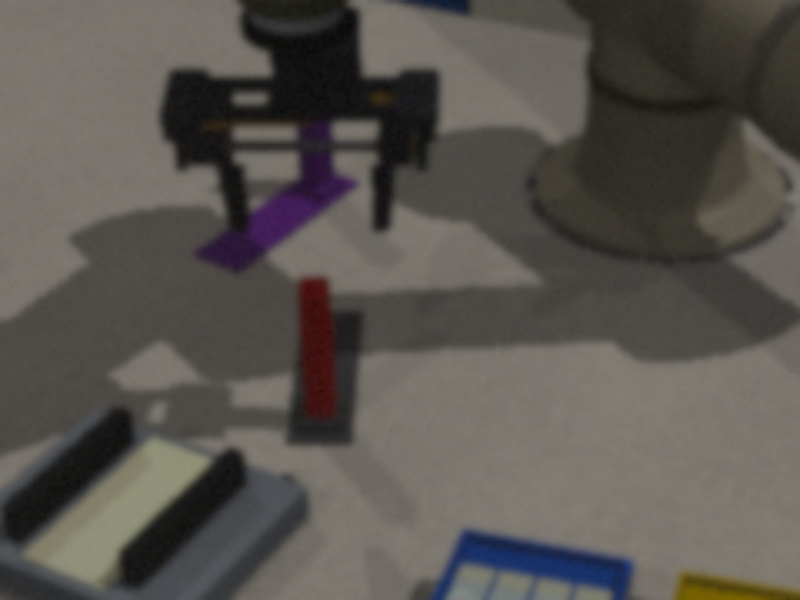

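The view shows the open fingers above the red handle (crop ~315,345), in line with it. I'll descend and grip.

```bash
python3 -m jog '[{"travel":[0,3.4,0.2],"rot":[0,0,0],"fingers":0},{"travel":[-0.1,3.4,0],"rot":[0,0,0],"fingers":0},{"travel":[0,3.4,0],"rot":[0,0,0],"fingers":0},{"travel":[0,0,0],"rot":[0,0,0],"fingers":1},{"travel":[0,0,0],"rot":[0,0,0],"fingers":1},{"travel":[0,0,0],"rot":[0,0,0],"fingers":1},{"travel":[0,0,0],"rot":[0,0,0],"fingers":1},{"travel":[0,0,0],"rot":[0,0,0],"fingers":1},{"travel":[0,0,0],"rot":[0,0,0],"fingers":1},{"travel":[0,0,0],"rot":[0,0,0],"fingers":1}]' 45
python3 - <<'E'
from h import *
o=arm.get_obs(); print(o['position'],rot(o['ee_rot']).round(4),o['opening'],o['force'])
E
```

```text
t: 2.45
position: [425.9, -132.5, 88.0]
ee_rot: [0.587, -0.587, 0.394, -0.394]
force: [-0.8, 0.7, -0.0]
opening: 34.7
[ 425.93698073 -132.51781881   87.95652339] [[ 3.797e-01  3.000e-04  9.251e-01]
 [-9.251e-01 -2.000e-04  3.797e-01]
 [ 3.000e-04 -1.000e+00  2.000e-04]] 34.72293313928302 [-0.82715784  0.74198257 -0.01768332]
```

```bash
python3 -m jog '[{"travel":[0,0,0],"rot":[0,0,0],"fingers":1},{"travel":[0,0,0],"rot":[0,0,0],"fingers":1},{"travel":[0,0,0],"rot":[0,0,0],"fingers":1},{"travel":[0,0,0],"rot":[0,0,0],"fingers":1},{"travel":[0,-1,0],"rot":[0,0,0],"fingers":1},{"travel":[0,-2,0],"rot":[0,0,0],"fingers":1},{"travel":[0,-3,0],"rot":[0,0,0],"fingers":1},{"travel":[0,-3,0],"rot":[0,0,0],"fingers":1},{"travel":[0,-2,0],"rot":[0,0,0],"fingers":1},{"travel":[0,-1,0],"rot":[0,0,0],"fingers":1}]' 45; python3 -m jog '[{"travel":[0,0,0],"rot":[0,-4.1,0],"fingers":1},{"travel":[0,0,0],"rot":[0,-8,0],"fingers":1},{"travel":[0,0,0],"rot":[0,-8,0],"fingers":1},{"travel":[0,0,0],"rot":[0,-8,0],"fingers":1},{"travel":[0,0,0],"rot":[0,-8,0],"fingers":1},{"travel":[0,0,0],"rot":[0,-8,0],"fingers":1},{"travel":[0,0,0],"rot":[0,-8,0],"fingers":1},{"travel":[0,0,0],"rot":[0,-8,0],"fingers":1},{"travel":[0,0,0],"rot":[0,-8,0],"fingers":1},{"travel":[0,0,0],"rot":[0,-8,0],"fingers":1},{"travel":[0,0,0],"rot":[0,-8,0],"fingers":1}]' 45
python3 -m jog '[{"travel":[0,0,0],"rot":[0,-8,0],"fingers":1},{"travel":[0,0,0],"rot":[0,-8,0],"fingers":1},{"travel":[0,0,0],"rot":[0,-8,0],"fingers":1},{"travel":[0,0,0],"rot":[0,-8,0],"fingers":1},{"travel":[0,0,0],"rot":[0,-8,0],"fingers":1},{"travel":[0,0,0],"rot":[0,-8,0],"fingers":1},{"travel":[0,0,0],"rot":[0,-8,0],"fingers":1},{"travel":[0,0,0],"rot":[0,-8,0],"fingers":1},{"travel":[0,0,0],"rot":[0,-8,0],"fingers":1},{"travel":[0,0,0],"rot":[0,-8,0],"fingers":1},{"travel":[0,0,0],"rot":[0,0,0],"fingers":1}]' 45
python3 - <<'E'
from h import *
o=arm.get_obs(); r=rot(o['ee_rot']);print(o['position'],r.round(4),np.degrees(np.arctan2(r[1,2],r[0,2])),o['opening'],o['force'],o['moment'])
E
```

```text
t: 3.45
position: [426.2, -132.7, 209.9]
ee_rot: [0.587, -0.587, 0.393, -0.395]
force: [0.7, 0.2, -1.7]
opening: 21.4
t: 4.55
position: [425.6, -132.3, 207.4]
ee_rot: [0.7, -0.699, -0.103, 0.103]
force: [0.2, -1.1, -1.2]
opening: 21.7
t: 5.65
position: [425.6, -132.3, 207.4]
ee_rot: [0.471, -0.471, -0.527, 0.528]
force: [-0.1, -0.2, -0.7]
opening: 21.5
[ 425.61707031 -132.32584998  207.41142648] [[-1.130e-01 -9.000e-04 -9.936e-01]
 [ 9.936e-01  6.000e-04 -1.130e-01]
 [ 7.000e-04 -1.000e+00  8.000e-04]] -173.51370465173545 21.47143431921414 [-0.12876228 -0.18345662 -0.67129582] [ 0.03602682 -0.14305605 -0.00602174]
```

```bash
python3 -m jog '[{"travel":[1.8,0,0.2],"rot":[0,0,0],"fingers":1},{"travel":[3.65,0,0.36],"rot":[0,0,0],"fingers":1},{"travel":[3.65,0,0.36],"rot":[0,0,0],"fingers":1},{"travel":[3.65,0,0.36],"rot":[0,0,0],"fingers":1},{"travel":[3.65,0,0.36],"rot":[0,0,0],"fingers":1},{"travel":[3.65,0,0.36],"rot":[0,0,0],"fingers":1},{"travel":[3.65,0,0.36],"rot":[0,0,0],"fingers":1},{"travel":[3.65,0,0.36],"rot":[0,0,0],"fingers":1},{"travel":[3.65,0,0.36],"rot":[0,0,0],"fingers":1},{"travel":[3.65,0,0.36],"rot":[0,0,0],"fingers":1},{"travel":[1.8,0,0.2],"rot":[0,0,0],"fingers":1},{"travel":[0,0,0],"rot":[0,0,0],"fingers":1}]' 45; python3 -m jog '[{"travel":[0,2.5,0],"rot":[0,0,0],"fingers":1},{"travel":[0,4,0],"rot":[0,0,0],"fingers":1},{"travel":[0,2.7,0],"rot":[0,0,0],"fingers":1},{"travel":[0,0,0],"rot":[0,0,0],"fingers":1},{"travel":[0,0,0],"rot":[0,0,0],"fingers":1}]' 45
python3 - <<'E'
from h import *
for n in("top","scene"):
    p,d=arm.grab_frame(n); cv2.imwrite(f"pics/{n}2.png",p[:,:,::-1]); np.save(f"pics/{n}2.npy",d)
a=cv2.imread("pics/top2.png")[150:310,200:360]; b=cv2.imread("pics/scene2.png")[180:340,240:440]
a=cv2.resize(a,(360,360),interpolation=cv2.INTER_CUBIC);b=cv2.resize(b,(440,360),interpolation=cv2.INTER_CUBIC)
cv2.imwrite("pics/c2.png",np.hstack([a,b]))
o=arm.get_obs(); r=rot(o['ee_rot']);print(o['position'],np.degrees(np.arctan2(r[1,2],r[0,2])),o['opening'],o['joint_positions'])
E
```

```text
t: 6.85
position: [348.2, 227.1, 207.5]
ee_rot: [0.472, -0.471, -0.527, 0.527]
force: [-0.3, -0.1, -2.3]
opening: 21.5
t: 7.35
position: [349.5, 225.2, 116.4]
ee_rot: [0.472, -0.472, -0.527, 0.527]
force: [-0.7, 0.6, 0.0]
opening: 21.7
[349.93609437 225.56299675 117.16838962] -173.65492379622006 21.768685661516752 [ 2.89491935e-01  2.47288617e-01  1.97760661e+00 -9.33989158e-05
  9.14131168e-01 -1.39199043e+00]
```

View pics/c2.png

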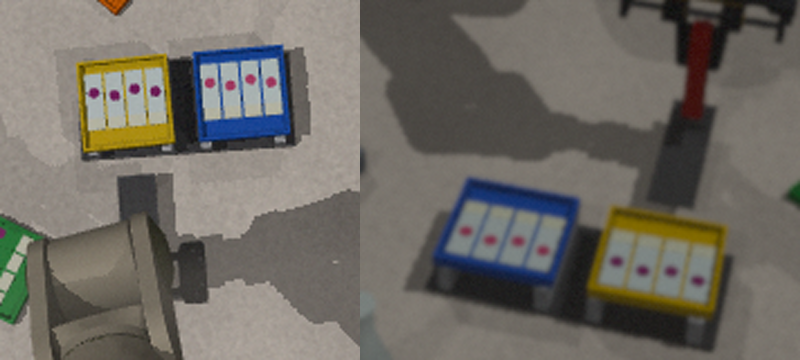

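Run:
```python
from h import *
p=cv2.imread("pics/top2.png"); h=cv2.cvtColor(p,cv2.COLOR_BGR2HSV); d=np.load("pics/top2.npy"); C=cloud("top",d)
H,S,V=[h[...,i].astype(int) for i in range(3)]; v,u=np.indices(V.shape)
m=(C[...,2]>22)&(C[...,2]<45)&(u>245)&(u<285)&(v>222)&(v<252)&(V<110)
l,s,c=comp(m)[0]; print(s,C[l].mean(0)); vv,uu=np.nonzero(l)
for r in range(s[1],s[1]+s[3],3):
    k=uu[vv==r]; q=plane("top",[(k.min()-.5,r),(k.max()+.5,r)],32)[:,:2]; print(r,k.min(),k.max(),q.round(1).ravel(),q.mean(0).round(1))
print(plane("top",[(261.3,s[1]-.5)],32))
m=(H>20)&(H<32)&(S>130)&(V>80)&(C[...,2]>30)
vv,uu=np.nonzero(m&(abs(u-256)<35)&(abs(v-198)<35)); q=plane("top",np.c_[uu,vv],48)[:,:2]; print(rect(q))
# left/right edges of the yellow rim by rows / slide centroid
for n,z in(("top",42),):
    w=(S<60)&(V>150)&(u>240)&(u<280)&(v>175)&(v<215); vv,uu=np.nonzero(w);print('slides',rect(plane(n,np.c_[uu,vv],z)[:,:2]))
m=(H>105)&(H<125)&(S>130)&(V>60)&(abs(u-308)<32)&(abs(v-194)<35)&(C[...,2]>30)
vv,uu=np.nonzero(m); print('blue',rect(plane("top",np.c_[uu,vv],48)[:,:2]))
```

```text
[253 228  18  22 310] [460.85843814 231.93387838  59.29442484]
228 265 269 [493.  228.  493.3 213.2] [493.2 220.6]
231 253 269 [483.2 263.3 484.3 212.8] [483.8 238.1]
234 253 269 [474.2 263.  475.3 212.5] [474.8 237.7]
237 254 270 [465.3 259.6 466.4 209.2] [465.9 234.4]
240 254 270 [456.3 259.3 457.5 208.9] [456.9 234.1]
243 254 270 [447.4 258.9 448.5 208.6] [448.  233.7]
246 254 270 [438.5 258.5 439.6 208.2] [439.  233.4]
249 269 270 [430.5 213.8 430.7 207.9] [430.6 210.9]
[[494.29325535 237.59577425  32.        ]]
(array([588.3, 257. ]), array([121.5, 121. ]), 7.5)
slides (array([595.3, 255. ]), array([74.6, 97.4]), 7.15)
blue (array([604.3, 104.8]), array([121.4, 119.8]), 6.29)
```

The blade tip (top view ~261,228) is in front of the yellow bay and about 4 mm too far right. I'll correct that, go down to mid-gap and slide in.

```bash
python3 -m jog '[{"travel":[0.4,1.1,0],"rot":[0,0,0],"fingers":1},{"travel":[0,0,0],"rot":[0,0,0],"fingers":1},{"travel":[0,0,-1.5],"rot":[0,0,0],"fingers":1},{"travel":[0,0,-1.5],"rot":[0,0,0],"fingers":1},{"travel":[0,0,-1.5],"rot":[0,0,0],"fingers":1},{"travel":[0,0,0],"rot":[0,0,0],"fingers":1}]' 45
python3 - <<'E'
from h import *
p,d=arm.grab_frame("scene"); cv2.imwrite("pics/s3.png",cv2.resize(p[190:350,250:450,::-1],(750,600),interpolation=cv2.INTER_CUBIC))
o=arm.get_obs(); r=rot(o['ee_rot']);print(o['position'],r.round(4),o['force'],o['moment'])
E
```

```text
t: 8.05
position: [394.5, 234.8, 104.9]
ee_rot: [-0.471, 0.472, 0.527, -0.527]
force: [-0.3, 0.8, -0.8]
opening: 21.5
[393.30288874 234.68385493 104.66879992] [[-1.116e-01 -1.000e-04 -9.938e-01]
 [ 9.938e-01 -0.000e+00 -1.116e-01]
 [-0.000e+00 -1.000e+00  1.000e-04]] [-0.12335985 -0.26824914 -1.20819   ] [ 0.03551757 -0.12612564  0.05221634]
```

View pics/s3.png

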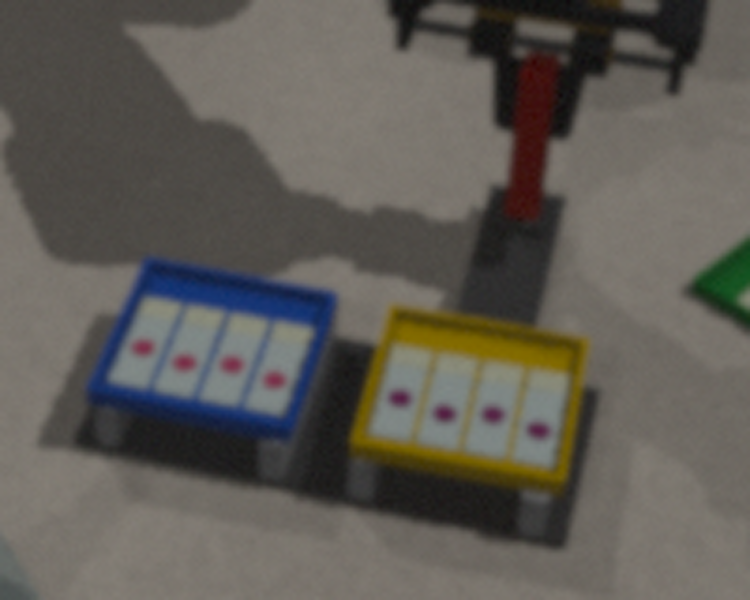

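The blade is entering the yellow bay between its rails (crop ~505,310), and the forces are flat. On in by 105 mm.

```bash
python3 -m jog '[{"travel":[0,0,-1.5],"rot":[0,0,0],"fingers":1},{"travel":[0,0,-1.5],"rot":[0,0,0],"fingers":1},{"travel":[0,0,-1.5],"rot":[0,0,0],"fingers":1},{"travel":[0,0,-1.5],"rot":[0,0,0],"fingers":1},{"travel":[0,0,-1.5],"rot":[0,0,0],"fingers":1},{"travel":[0,0,-1.5],"rot":[0,0,0],"fingers":1},{"travel":[0,0,-1.0],"rot":[0,0,0],"fingers":1},{"travel":[0,0,-0.5],"rot":[0,0,0],"fingers":1},{"travel":[0,0,0],"rot":[0,0,0],"fingers":1},{"travel":[0,0,0],"rot":[0,0,0],"fingers":1}]' 45
python3 - <<'E'
from h import *
p,d=arm.grab_frame("scene"); cv2.imwrite("pics/s4.png",cv2.resize(p[190:350,250:450,::-1],(750,600),interpolation=cv2.INTER_CUBIC))
o=arm.get_obs(); r=rot(o['ee_rot']);print(o['position'],r.round(4)[:,2],o['force'],o['moment'],o['opening'])
E
```

```text
t: 9.1
position: [496.9, 246.4, 104.6]
ee_rot: [0.471, -0.471, -0.527, 0.527]
force: [0.7, 0.6, -2.1]
opening: 21.9
[496.97122256 246.41402937 104.68704592] [-9.937e-01 -1.119e-01  6.000e-04] [-1.08877983  0.94614863 -0.90088495] [ 0.0469816  -0.11251876  0.01681377] 21.29148408417148
```

View pics/s4.png

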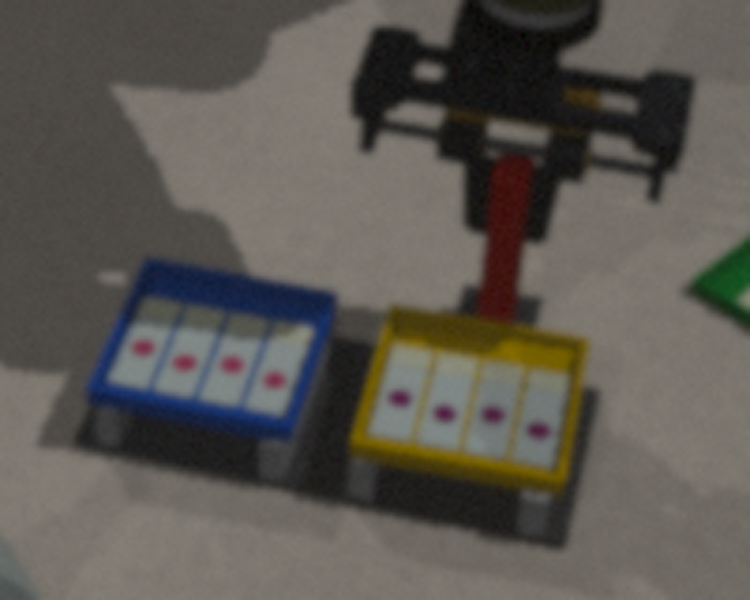

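The handle now stands just behind the rear edge of the yellow tray (crop 497,315) and is centred on it. Lifting gently.

```bash
python3 -m jog '[{"travel":[0,-0.6,0],"rot":[0,0,0],"fingers":1},{"travel":[0,-0.5,0],"rot":[0,0,0],"fingers":1},{"travel":[0,-0.3,0],"rot":[0,0,0],"fingers":1},{"travel":[0,-0.3,0],"rot":[0,0,0],"fingers":1},{"travel":[0,-0.3,0],"rot":[0,0,0],"fingers":1},{"travel":[0,-0.5,0],"rot":[0,0,0],"fingers":1},{"travel":[0,-0.8,0],"rot":[0,0,0],"fingers":1},{"travel":[0,-1,0],"rot":[0,0,0],"fingers":1},{"travel":[0,-1.5,0],"rot":[0,0,0],"fingers":1},{"travel":[0,-1.5,0],"rot":[0,0,0],"fingers":1},{"travel":[0,-1,0],"rot":[0,0,0],"fingers":1},{"travel":[0,-0.5,0],"rot":[0,0,0],"fingers":1}]' 55; python3 -m jog '[{"travel":[0,-0.8,0],"rot":[0,0,0],"fingers":1},{"travel":[0,-1,0],"rot":[0,0,0],"fingers":1},{"travel":[0,-0.5,0],"rot":[0,0,0],"fingers":1},{"travel":[0,0,0],"rot":[0,0,0],"fingers":1},{"travel":[0,0,0],"rot":[0,0,0],"fingers":1}]' 55
python3 - <<'E'
from h import *
p,d=arm.grab_frame("scene"); cv2.imwrite("pics/s5.png",cv2.resize(p[130:350,200:475,::-1],(750,600),interpolation=cv2.INTER_CUBIC)); np.save("pics/s5.npy",d)
pt,dt=arm.grab_frame("top")
o=arm.get_obs(); r=rot(o['ee_rot']);print(o['position'],r.round(4)[:,2],o['force'],o['moment'],o['opening'])
for n,q,dd in(("scene",p,d),("top",pt,dt)):
    h=cv2.cvtColor(q,cv2.COLOR_RGB2HSV); H,S,V=[h[...,i].astype(int) for i in range(3)]
    m=(H>20)&(H<32)&(S>130)&(V>80); C=cloud(n,dd); l,s,c=comp(m)[0]; P=C[l&(C[...,2]>80)&(C[...,2]<160)]
    A=np.c_[P[:,:2]-P[:,:2].mean(0),np.ones(len(P))]; k=np.linalg.lstsq(A,P[:,2],rcond=None)[0]; print(n,len(P),rect(P[:,:2]),P[:,2].mean(),'slope deg',np.degrees(k[:2]))
E
```

```text
t: 10.35
position: [497.9, 246.5, 194.0]
ee_rot: [-0.471, 0.472, 0.528, -0.527]
force: [-0.2, 0.4, -1.4]
opening: 21.5
t: 10.85
position: [497.5, 246.4, 215.5]
ee_rot: [0.471, -0.471, -0.527, 0.527]
force: [-0.8, -0.7, -3.0]
opening: 21.4
[497.44165617 246.34321442 215.28888544] [-9.937e-01 -1.117e-01  8.000e-04] [ 0.68827352 -0.86055735 -2.87109049] [0.05162608 0.01471323 0.00507289] 21.453938484051868
scene 646 (array([590.9, 258.8]), array([124.6, 116.4]), 7.34) 138.43759427294196 slope deg [2.80889594 2.25809492]
top 126 (array([615.2, 223. ]), array([71.7, 45.6]), 7.62) 138.43081835707488 slope deg [-3.07317003 -5.12030345]
```

View pics/s5.png

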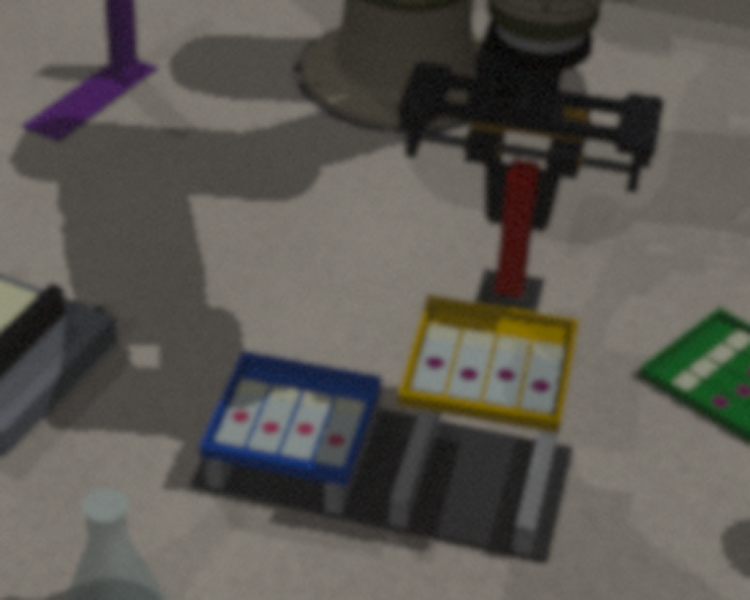

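The tray rides level on the blade with its slides in place, and the empty rails are visible below. I'll carry it sideways to the stand with soft ramps.

```bash
python3 -m jog '[{"travel":[-0.6,0,0.05],"rot":[0,0,0],"fingers":1},{"travel":[-1.2,0,0.09],"rot":[0,0,0],"fingers":1},{"travel":[-1.8,0,0.14],"rot":[0,0,0],"fingers":1},{"travel":[-2.4,0,0.19],"rot":[0,0,0],"fingers":1},{"travel":[-2.8,0,0.22],"rot":[0,0,0],"fingers":1},{"travel":[-2.8,0,0.22],"rot":[0,0,0],"fingers":1},{"travel":[-2.8,0,0.22],"rot":[0,0,0],"fingers":1},{"travel":[-2.8,0,0.22],"rot":[0,0,0],"fingers":1},{"travel":[-2.8,0,0.22],"rot":[0,0,0],"fingers":1},{"travel":[-2.8,0,0.22],"rot":[0,0,0],"fingers":1},{"travel":[-2.8,0,0.22],"rot":[0,0,0],"fingers":1},{"travel":[-2.8,0,0.22],"rot":[0,0,0],"fingers":1}]' 55; python3 -m jog '[{"travel":[-2.8,0,0.22],"rot":[0,0,0],"fingers":1},{"travel":[-2.8,0,0.22],"rot":[0,0,0],"fingers":1},{"travel":[-2.8,0,0.22],"rot":[0,0,0],"fingers":1},{"travel":[-2.4,0,0.19],"rot":[0,0,0],"fingers":1},{"travel":[-1.8,0,0.14],"rot":[0,0,0],"fingers":1},{"travel":[-1.2,0,0.09],"rot":[0,0,0],"fingers":1},{"travel":[-0.6,0,0.05],"rot":[0,0,0],"fingers":1},{"travel":[0,0,0],"rot":[0,0,0],"fingers":1}]' 55
python3 -m jog '[{"travel":[0,0,0],"rot":[0,1.3,0],"fingers":1},{"travel":[0,0,0],"rot":[0,2.5,0],"fingers":1},{"travel":[0,0,0],"rot":[0,2.9,0],"fingers":1},{"travel":[0,0,0],"rot":[0,2.9,0],"fingers":1},{"travel":[0,0,0],"rot":[0,2.4,0],"fingers":1},{"travel":[0,0,0],"rot":[0,1.2,0],"fingers":1},{"travel":[0,0,0],"rot":[0,0,0],"fingers":1},{"travel":[0,0,0],"rot":[0,0,0],"fingers":1}]' 55;python3 - <<'E'
from h import *
p,d=arm.grab_frame("scene"); cv2.imwrite("pics/s6.png",p[:,:,::-1]); np.save("pics/s6.npy",d)
pt,dt=arm.grab_frame("top"); cv2.imwrite("pics/t6.png",pt[:,:,::-1]); np.save("pics/t6.npy",dt)
o=arm.get_obs(); r=rot(o['ee_rot']);print(o['position'],r.round(4)[:,2],np.degrees(np.arctan2(-r[1,2],-r[0,2])),o['force'],o['opening'])
a=cv2.resize(p[130:320,110:310,::-1],(420,400),interpolation=cv2.INTER_CUBIC);b=cv2.resize(pt[150:300,360:510,::-1],(380,400),interpolation=cv2.INTER_CUBIC)
cv2.imwrite("pics/c6.png",np.hstack([a,b]))
E
```

```text
t: 12.15
position: [506.7, -40.3, 215.7]
ee_rot: [0.471, -0.471, -0.527, 0.527]
force: [0.4, 0.6, -1.8]
opening: 21.7
t: 12.95
position: [512.0, -182.9, 215.6]
ee_rot: [0.471, -0.471, -0.527, 0.527]
force: [0.6, 0.9, -2.8]
opening: 21.5
t: 13.75
position: [512.1, -182.3, 215.8]
ee_rot: [0.528, -0.528, -0.47, 0.47]
force: [0.2, 0.2, -1.7]
opening: 21.6
[ 512.03688622 -182.53415508  215.75154087] [-9.931e-01  1.176e-01 -1.000e-04] -6.7535946816744525 [ 0.26728601  0.74554146 -1.71876666] 21.70112196693536
```

View pics/c6.png

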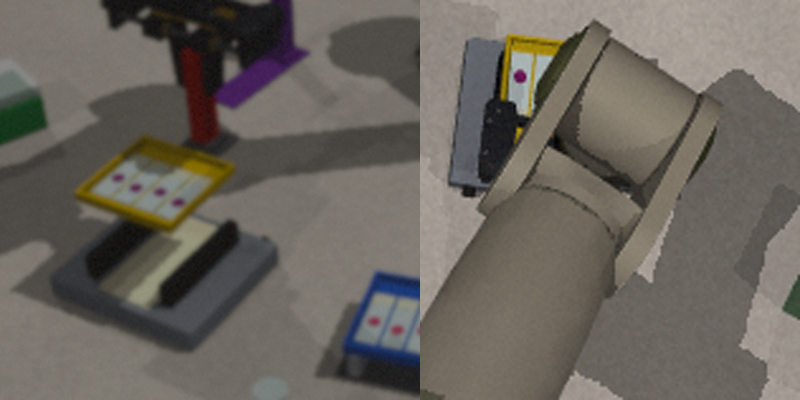

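Run:
```python
from h import *
def ana(n,p,d,z0,z1,box):
    h=cv2.cvtColor(p,cv2.COLOR_BGR2HSV); H,S,V=[h[...,i].astype(int) for i in range(3)]
    v,u=np.indices(V.shape); m=(H>18)&(H<34)&(S>110)&(V>50)&(u>box[0])&(u<box[1])&(v>box[2])&(v<box[3])
    l,s,c=comp(m)[0]; hull=cv2.convexHull(np.argwhere(l)[:,::-1].astype(np.int32))
    C=cloud(n,d); Z=C[l][:,2]; print(n,s,'z pct',np.percentile(Z,[2,25,50,75,98]).round(1))
    q=cv2.approxPolyDP(hull,4,True)[:,0]; print('poly',q.tolist())
    print('ray rim',plane(n,q,z1)[:,:2].round(1).tolist()); print('ray bottom',plane(n,q,z0)[:,:2].round(1).tolist())
s=cv2.imread("pics/s6.png"); ana("scene",s,np.load("pics/s6.npy"),131,143,(110,240,180,250))
s=cv2.imread("pics/scene0.png"); ana("scene",s,np.load("pics/scene0.npy"),36,48,(330,420,260,335))
# stand rails in scene0: black tops
n="scene";d=np.load("pics/scene0.npy");C=cloud(n,d);v,u=np.indices(d.shape)
for box in((145,195,215,270),(180,228,225,285)):
    m=(s.max(2)<50)&(C[...,2]>53)&(C[...,2]<66)&(u>box[0])&(u<box[1])&(v>box[2])&(v<box[3])
    l,ss,c=comp(m)[0]; vv,uu=np.nonzero(l); print('rail',ss,rect(plane(n,np.c_[uu,vv],60)[:,:2]),C[l].mean(0))
n="top";d=np.load("pics/top0.npy");C=cloud(n,d); st=(C[...,2]>22)&(C[...,2]<37)&(C[...,0]>480)&(C[...,0]<700)&(C[...,1]<-80)&(C[...,1]>-310)
l,ss,c=comp(st)[0]; vv,uu=np.nonzero(l); print('base',ss,rect(plane(n,np.c_[uu,vv],30)[:,:2]))
```

```text
scene [ 147  195   76   46 1056] z pct [  0.9 135.3 137.6 141.1 146.4]
poly [[222, 209], [193, 240], [147, 225], [179, 195]]
ray rim [[551.1, -123.5], [673.4, -128.5], [665.2, -246.5], [539.5, -241.1]]
ray bottom [[536.8, -132.0], [660.9, -137.1], [652.6, -256.8], [525.0, -251.3]]
scene [ 344  272   64   51 1179] z pct [ 4.2 39.4 41.9 45.8 50.7]
poly [[407, 281], [400, 322], [344, 312], [356, 272]]
ray rim [[524.1, 310.1], [650.2, 326.8], [665.8, 211.1], [537.8, 196.4]]
ray bottom [[510.9, 308.2], [638.6, 325.2], [654.4, 207.9], [524.8, 193.0]]
rail [152 224  38  33 274] (array([ 603.4, -236.1]), array([ 19.6, 132.8]), -6.95) [ 609.81079215 -233.89720838   63.70390454]
rail [187 236  37  35 266] (array([ 615.2, -138.2]), array([ 18.5, 132.7]), -6.0) [ 613.96784237 -140.91851211   56.54431803]
base [ 373  165   69   63 2916] (array([ 600. , -196.2]), array([190. , 170.6]), -6.9)
```

```bash
python3 -m jog '[{"travel":[0.1,0.5,0.15],"rot":[0,1.2,0],"fingers":1},{"travel":[0,1,0],"rot":[0,0,0],"fingers":1},{"travel":[0,1.5,0],"rot":[0,0,0],"fingers":1},{"travel":[0,1.5,0],"rot":[0,0,0],"fingers":1},{"travel":[0,1.0,0],"rot":[0,0,0],"fingers":1},{"travel":[0,0.6,0],"rot":[0,0,0],"fingers":1},{"travel":[0,0.3,0],"rot":[0,0,0],"fingers":1},{"travel":[0,0,0],"rot":[0,0,0],"fingers":1},{"travel":[0,0,0],"rot":[0,0,0],"fingers":1}]' 55;python3 - <<'E'
from h import *
p,d=arm.grab_frame("scene"); cv2.imwrite("pics/s7.png",p[:,:,::-1]); np.save("pics/s7.npy",d)
pt,dt=arm.grab_frame("top"); cv2.imwrite("pics/t7.png",pt[:,:,::-1])
o=arm.get_obs(); r=rot(o['ee_rot']);print(o['position'],r.round(4)[:,2],np.degrees(np.arctan2(-r[1,2],-r[0,2])),o['force'],o['opening'])
a=cv2.resize(p[190:310,125:260,::-1],(675,600),interpolation=cv2.INTER_CUBIC)
cv2.imwrite("pics/c7.png",a)
E
```

```text
t: 14.75
position: [510.9, -181.6, 152.2]
ee_rot: [-0.533, 0.534, 0.464, -0.464]
force: [0.5, 0.3, -1.6]
opening: 21.6
[ 510.84940157 -181.60903496  152.2219795 ] [-9.903e-01  1.389e-01 -9.000e-04] -7.982179127258763 [ 0.65136345 -0.47930891 -1.66151083] 21.66096769093532
```

View pics/c7.png

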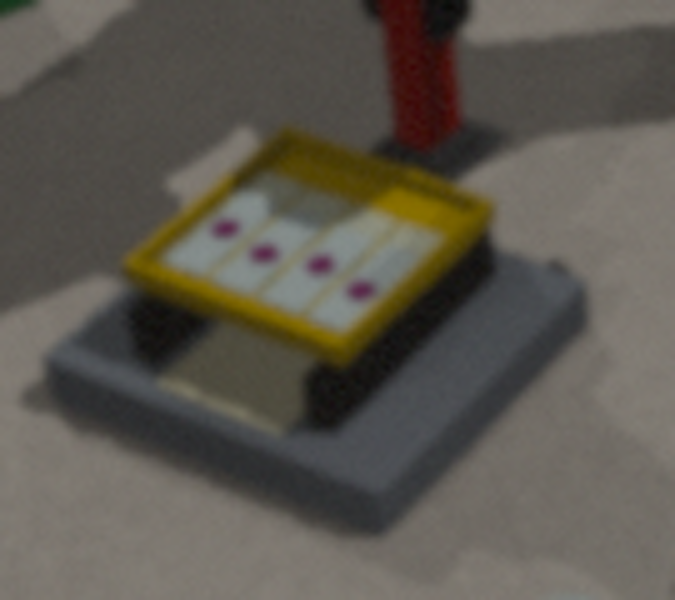

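```bash
cat > e.py <<'E'
from h import *
def edges(fn,zb,zt,box,n="scene"):
    p=cv2.imread(fn) if isinstance(fn,str) else fn; p=cv2.resize(p,None,fx=4,fy=4,interpolation=cv2.INTER_CUBIC); h=cv2.cvtColor(p,cv2.COLOR_BGR2HSV); H,S,V=[h[...,i].astype(int) for i in range(3)]
    v,u=np.indices(V.shape); m=(H>16)&(H<34)&(S>100)&(V>45)&(u>4*box[0])&(u<4*box[1])&(v>4*box[2])&(v<4*box[3])
    l=comp(m)[0][0]; ct=max(cv2.findContours(l.astype(np.uint8),cv2.RETR_EXTERNAL,cv2.CHAIN_APPROX_NONE)[0],key=len)[:,0]
    q=cv2.approxPolyDP(cv2.convexHull(ct),12,True)[:,0]
    if len(q)!=4: print('poly',q.tolist())
    L={}
    for i in range(len(q)):
        a,b=q[i].astype(float),q[(i+1)%len(q)].astype(float); t=b-a; ln=np.hypot(*t)
        if ln<60: continue
        w=ct-a; s=w@t/ln**2; dd=abs(w[:,0]*t[1]-w[:,1]*t[0])/ln
        k=ct[(s>.15)&(s<.85)&(dd<8)]
        uv=(k+.5)/4-.5
        for z in(zb,zt):
            P=plane(n,uv,z)[:,:2]; c=P.mean(0); d=np.linalg.svd(P-c)[2][0]; a_=(np.degrees(np.arctan2(d[1],d[0]))+45)%90-45
            print('edge',(a/4).round(),(b/4).round(),'z',z,'mid',c.round(1),'yaw',a_.round(2))
E
python3 - <<'E'
from e import *
print('tray now');edges("pics/s7.png",67,79,(140,240,205,270))
print('tray on rack');edges("pics/scene0.png",36,48,(330,420,260,335))
# base contour in scene0: bluish-grey via height 22..37 or use colour
p=cv2.imread("pics/scene0.png"); b=p[...,0].astype(int)-p[...,2]; v,u=np.indices(b.shape)
m=(b>6)&(u>125)&(u<250)&(v>215)&(v<300); l=comp(m)[0][0]; ct=max(cv2.findContours(l.astype(np.uint8),0,1)[0],key=len)
q=cv2.approxPolyDP(cv2.convexHull(ct),3,True)[:,0]; print(q.tolist())
for z in(0,30): print(z,plane("scene",q,z)[:,:2].round(1).tolist())
E
```

```text
tray now
edge [182. 216.] [224. 231.] z 67 mid [ 523.9 -200.9] yaw -5.53
edge [182. 216.] [224. 231.] z 79 mid [ 537.3 -192.1] yaw -5.53
edge [224. 231.] [194. 264.] z 67 mid [ 617.1 -134.5] yaw -7.5
edge [224. 231.] [194. 264.] z 79 mid [ 629.3 -126.6] yaw -7.5
edge [194. 264.] [150. 244.] z 67 mid [ 658.7 -201.7] yaw -7.1
edge [194. 264.] [150. 244.] z 79 mid [ 670.4 -192.9] yaw -7.1
edge [150. 244.] [182. 216.] z 67 mid [ 582.1 -263.9] yaw -10.3
edge [150. 244.] [182. 216.] z 79 mid [ 594.8 -254.3] yaw -10.3
tray on rack
edge [354. 272.] [407. 281.] z 36 mid [515.3 247.6] yaw 7.24
edge [354. 272.] [407. 281.] z 48 mid [528.4 250.3] yaw 7.24
edge [407. 281.] [400. 322.] z 36 mid [576.2 318.2] yaw 8.43
edge [407. 281.] [400. 322.] z 48 mid [588.6 319.9] yaw 8.43
edge [400. 322.] [343. 312.] z 36 mid [647.6 265.3] yaw 7.79
edge [400. 322.] [343. 312.] z 48 mid [659.  267.8] yaw 7.79
edge [343. 312.] [354. 272.] z 36 mid [591.1 193.6] yaw 5.95
edge [343. 312.] [354. 272.] z 48 mid [603.2 197. ] yaw 5.95
[[214, 274], [198, 287], [202, 274]]
0 [[616.2, -122.7], [668.7, -135.5], [626.6, -148.5]]
30 [[644.7, -104.7], [695.6, -117.1], [654.7, -129.7]]
```

Both the line fits and the tool pose put the tray within about 2 mm and 0.5° of the stand centre (600.5, -195; -6.9°). Lowering it gently, going 14 mm below the rail tops, checking, then withdrawing.

```bash
python3 -m jog '[{"travel":[0,0.3,0],"rot":[0,0,0],"fingers":1},{"travel":[0,0.2,0],"rot":[0,0,0],"fingers":1},{"travel":[0,0.2,0],"rot":[0,0,0],"fingers":1},{"travel":[0,0.2,0],"rot":[0,0,0],"fingers":1},{"travel":[0,0.2,0],"rot":[0,0,0],"fingers":1},{"travel":[0,0.3,0],"rot":[0,0,0],"fingers":1},{"travel":[0,0.4,0],"rot":[0,0,0],"fingers":1},{"travel":[0,0.3,0],"rot":[0,0,0],"fingers":1},{"travel":[0,0,0],"rot":[0,0,0],"fingers":1},{"travel":[0,0,0],"rot":[0,0,0],"fingers":1}]' 55;python3 - <<'E'
from e import *
p,d=arm.grab_frame("scene"); cv2.imwrite("pics/s8.png",p[:,:,::-1])
o=arm.get_obs(); r=rot(o['ee_rot']);print(o['position'],r.round(4)[:,2],o['force'],o['moment'],o['opening'])
edges("pics/s8.png",60,72,(140,240,205,275))
E
```

```text
t: 15.85
position: [510.7, -181.5, 130.7]
ee_rot: [0.534, -0.534, -0.464, 0.464]
force: [-0.6, 0.5, -1.0]
opening: 21.4
[ 510.72133894 -181.55002024  130.80855292] [-9.903e-01  1.389e-01 -2.000e-04] [-0.65116919 -0.23213157 -1.53893065] [-0.01220639 -0.11064123 -0.01616684] 22.095324385583
poly [[732, 872], [896, 935], [890, 960], [775, 1065], [611, 1002], [602, 982]]
edge [183. 218.] [224. 234.] z 60 mid [ 524.8 -197.9] yaw -4.72
edge [183. 218.] [224. 234.] z 72 mid [ 538.2 -189.2] yaw -4.72
edge [222. 240.] [194. 266.] z 60 mid [ 614.5 -133.7] yaw -7.53
edge [222. 240.] [194. 266.] z 72 mid [ 626.7 -125.9] yaw -7.53
edge [194. 266.] [153. 250.] z 60 mid [ 660.2 -197. ] yaw -8.1
edge [194. 266.] [153. 250.] z 72 mid [ 671.8 -188.3] yaw -8.1
edge [150. 246.] [183. 218.] z 60 mid [ 579.5 -263.3] yaw -10.59
edge [150. 246.] [183. 218.] z 72 mid [ 592.2 -253.8] yaw -10.59
```

The moment reads unloaded and the tray sits on the rails. Withdrawing straight back.

```bash
python3 -m jog '[{"travel":[0,0,0.7],"rot":[0,0,0],"fingers":1},{"travel":[0,0,1.4],"rot":[0,0,0],"fingers":1},{"travel":[0,0,1.8],"rot":[0,0,0],"fingers":1},{"travel":[0,0,1.8],"rot":[0,0,0],"fingers":1},{"travel":[0,0,1.8],"rot":[0,0,0],"fingers":1},{"travel":[0,0,1.8],"rot":[0,0,0],"fingers":1},{"travel":[0,0,1.8],"rot":[0,0,0],"fingers":1},{"travel":[0,0,1.8],"rot":[0,0,0],"fingers":1},{"travel":[0,0,1.8],"rot":[0,0,0],"fingers":1},{"travel":[0,0,1.8],"rot":[0,0,0],"fingers":1},{"travel":[0,0,1.0],"rot":[0,0,0],"fingers":1},{"travel":[0,0,0],"rot":[0,0,0],"fingers":1}]' 55;python3 - <<'E'
from e import *
p,d=arm.grab_frame("scene"); cv2.imwrite("pics/s9.png",p[:,:,::-1])
o=arm.get_obs(); r=rot(o['ee_rot']);print(o['position'],r.round(4)[:,2],o['force'],o['moment'],o['opening'])
edges("pics/s9.png",60,72,(140,240,205,275))
pt,dt=arm.grab_frame("top"); cv2.imwrite("pics/t9.png",pt[:,:,::-1])
a=cv2.resize(p[150:310,110:310,::-1],(450,360),interpolation=cv2.INTER_CUBIC);b=cv2.resize(pt[150:300,350:490,::-1],(340,360),interpolation=cv2.INTER_CUBIC)
cv2.imwrite("pics/c9.png",np.hstack([a,b]))
E
```

```text
t: 17.1
position: [336.7, -157.0, 130.9]
ee_rot: [-0.534, 0.534, 0.464, -0.464]
force: [0.5, 0.2, -1.0]
opening: 21.7
[ 337.40570886 -157.3807055   131.0210426 ] [-9.902e-01  1.396e-01 -8.000e-04] [ 0.38055813 -0.04404647 -0.58305376] [ 0.08388048 -0.15133508  0.00049903] 21.848605562991338
poly [[733, 872], [896, 934], [891, 958], [776, 1064], [611, 1002], [603, 984]]
edge [183. 218.] [224. 234.] z 60 mid [ 525.9 -193.5] yaw -5.07
edge [183. 218.] [224. 234.] z 72 mid [ 539.2 -184.9] yaw -5.07
edge [223. 240.] [194. 266.] z 60 mid [ 613.3 -133.6] yaw -7.58
edge [223. 240.] [194. 266.] z 72 mid [ 625.5 -125.8] yaw -7.58
edge [194. 266.] [153. 250.] z 60 mid [ 659.2 -197.4] yaw -7.46
edge [194. 266.] [153. 250.] z 72 mid [ 670.8 -188.8] yaw -7.46
edge [151. 246.] [183. 218.] z 60 mid [ 580.6 -262.9] yaw -7.26
edge [151. 246.] [183. 218.] z 72 mid [ 593.2 -253.4] yaw -7.26
```

View pics/c9.png

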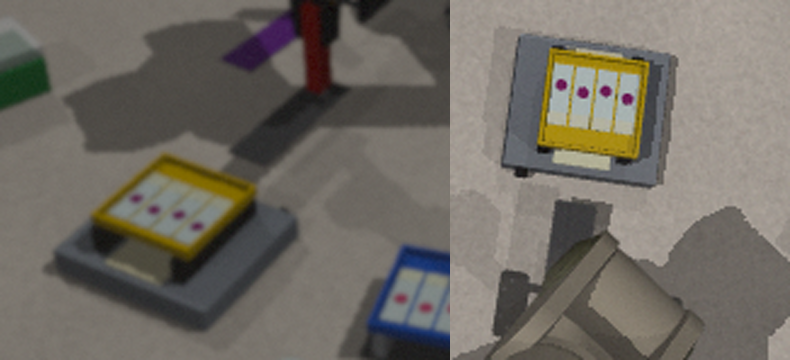

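The blade is free, and the tray sits on the rails (top crop ~594,105). I'll measure it against the base in the top view.

Run:
```python
from e import *
edges("pics/t9.png",60,72,(385,430,160,222),"top")
p=cv2.imread("pics/t9.png"); h=cv2.cvtColor(p,cv2.COLOR_BGR2HSV);H,S,V=[h[...,i].astype(int) for i in range(3)];v,u=np.indices(V.shape)
m=(H>16)&(H<34)&(S>100)&(V>45)&(u>380)&(u<432)&(v>160)&(v<222); l=comp(m)[0][0]; vv,uu=np.nonzero(l); print(rect(plane("top",np.c_[uu,vv],72)[:,:2]))
```

```text
edge [392. 170.] [430. 175.] z 60 mid [ 664.6 -200.5] yaw -7.44
edge [392. 170.] [430. 175.] z 72 mid [ 661.2 -198.1] yaw -7.44
edge [430. 175.] [427. 216.] z 60 mid [ 596.2 -255.7] yaw -3.59
edge [430. 175.] [427. 216.] z 72 mid [ 593.4 -252.8] yaw -3.59
edge [427. 216.] [386. 210.] z 60 mid [ 541.6 -187.1] yaw -6.88
edge [427. 216.] [386. 210.] z 72 mid [ 539.3 -184.9] yaw -6.88
edge [386. 210.] [392. 170.] z 60 mid [ 610.7 -135.1] yaw -7.1
edge [386. 210.] [392. 170.] z 72 mid [ 607.8 -133.3] yaw -7.1
(array([ 597.7, -195.7]), array([122. , 123.5]), -6.99)
```

The tray is at (601.6, -193.4), yaw -7.0°, against rails at (602, -193.4), yaw -6.85°. Setting the lifter down.

```bash
python3 -m jog '[{"travel":[0,1,0],"rot":[0,0,0],"fingers":1},{"travel":[0,1.2,0],"rot":[0,0,0],"fingers":1},{"travel":[0,1,0],"rot":[0,0,0],"fingers":1},{"travel":[0,0.4,0],"rot":[0,0,0],"fingers":1},{"travel":[0,0.3,0],"rot":[0,0,0],"fingers":1},{"travel":[0,0.2,0],"rot":[0,0,0],"fingers":1},{"travel":[0,0.1,0],"rot":[0,0,0],"fingers":1},{"travel":[0,0,0],"rot":[0,0,0],"fingers":1},{"travel":[0,0,0],"rot":[0,0,0],"fingers":1}]' 55;python3 - <<'E'
from h import *
o=arm.get_obs(); print(o['position'],o['force'],o['moment'])
E
```

```text
t: 18.1
position: [337.4, -157.3, 88.9]
ee_rot: [-0.533, 0.534, 0.464, -0.464]
force: [-0.6, 0.9, -1.7]
opening: 21.8
[ 337.44282605 -157.27055652   88.91522037] [-0.60858658  0.91807095 -1.69288559] [ 0.0878447  -0.114114    0.05966742]
```

Not yet in contact. Going down in small steps, then opening.

```bash
python3 -m jog '[{"travel":[0,0.1,0],"rot":[0,0,0],"fingers":1},{"travel":[0,0.05,0],"rot":[0,0,0],"fingers":1},{"travel":[0,0,0],"rot":[0,0,0],"fingers":1},{"travel":[0,0,0],"rot":[0,0,0],"fingers":1}]' 55;python3 - <<'E'
from h import *
o=arm.get_obs(); print(o['position'],o['force'],o['moment'])
E
```

```text
t: 18.5
position: [337.4, -157.2, 87.6]
ee_rot: [-0.533, 0.534, 0.464, -0.464]
force: [-2.3, 1.4, 6.7]
opening: 21.6
[ 337.41850246 -157.2497413    87.63410349] [-2.25888834  1.40683847  6.67410399] [ 0.29579707  0.17204018 -0.00966501]
```

Contact at 6.7 N. Open and retreat upward.

```bash
python3 -m jog '[{"travel":[0,0,0],"rot":[0,0,0],"fingers":0.7},{"travel":[0,0,0],"rot":[0,0,0],"fingers":0.6},{"travel":[0,0,0],"rot":[0,0,0],"fingers":0.4},{"travel":[0,0,0],"rot":[0,0,0],"fingers":0.2},{"travel":[0,0,0],"rot":[0,0,0],"fingers":0},{"travel":[0,0,0],"rot":[0,0,0],"fingers":0},{"travel":[0,0,0],"rot":[0,0,0],"fingers":0},{"travel":[0,0,0],"rot":[0,0,0],"fingers":0},{"travel":[0,0,0],"rot":[0,0,0],"fingers":0},{"travel":[0,0,0],"rot":[0,0,0],"fingers":0}]' ; python3 -m jog '[{"travel":[0,-1,0],"rot":[0,0,0],"fingers":0},{"travel":[0,-2,0],"rot":[0,0,0],"fingers":0},{"travel":[0,-3,0],"rot":[0,0,0],"fingers":0},{"travel":[0,-3,0],"rot":[0,0,0],"fingers":0},{"travel":[0,-3,0],"rot":[0,0,0],"fingers":0},{"travel":[0,-1,0],"rot":[0,0,0],"fingers":0},{"travel":[0,0,0],"rot":[0,0,0],"fingers":0},{"travel":[0,0,0],"rot":[0,0,0],"fingers":0}]';python3 - <<'E'
from e import *
p,d=arm.grab_frame("scene"); cv2.imwrite("pics/s10.png",cv2.resize(p[90:330,100:420,::-1],(800,600),interpolation=cv2.INTER_CUBIC))
edges(p[:,:,::-1].copy(),60,72,(140,240,205,275)); print(arm.get_obs()['force'])
E
```

```text
t: 19.5
position: [337.3, -157.2, 87.2]
ee_rot: [0.534, -0.534, -0.464, 0.464]
force: [-0.1, 0.1, -0.3]
opening: 88.2
t: 20.3
position: [337.0, -156.9, 216.1]
ee_rot: [0.534, -0.533, -0.464, 0.464]
force: [-1.2, -0.6, 0.1]
opening: 88.0
poly [[733, 872], [900, 934], [775, 1065], [611, 1002], [603, 985]]
edge [183. 218.] [225. 234.] z 60 mid [ 526.5 -191.5] yaw -5.9
edge [183. 218.] [225. 234.] z 72 mid [ 539.9 -182.9] yaw -5.9
edge [225. 234.] [194. 266.] z 60 mid [ 614.7 -133.8] yaw -7.58
edge [225. 234.] [194. 266.] z 72 mid [ 626.8 -126. ] yaw -7.58
edge [194. 266.] [153. 250.] z 60 mid [ 659.3 -198. ] yaw -7.43
edge [194. 266.] [153. 250.] z 72 mid [ 670.8 -189.4] yaw -7.43
edge [151. 246.] [183. 218.] z 60 mid [ 580.5 -262.9] yaw -7.49
edge [151. 246.] [183. 218.] z 72 mid [ 593.2 -253.4] yaw -7.49
[ 1.14615654  0.54933295 -0.38897897]
```

View pics/s10.png

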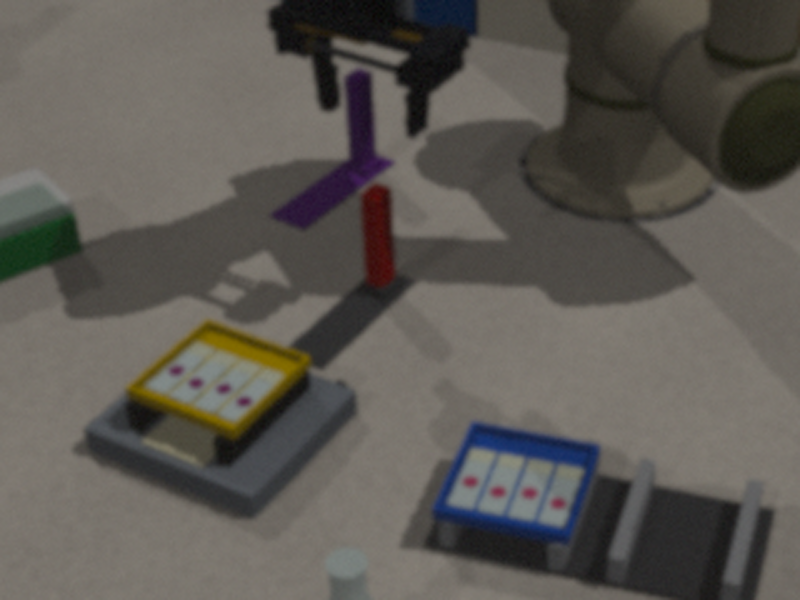

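The lifter stands free on its blade (375,240), the yellow tray is on the stand (220,380), the blue tray is in its bay, and the gripper is clear. Handing in.

```bash
python3 -c "
from plant import arm
print(arm.job_done())"
```

```text
the job is handed in; nothing more can be done
None
```

The yellow tray is on the light stand, and I handed the job in at about 20 s of the 72 s allowed. I gripped the red lifter, turned it half round, slid its blade under the tray, lifted it level and carried it over. After setting the tray on the black rails I drew the blade out, stood the lifter on the bench and let go. The fingers never touched the tray.

- **Tray position:** the top view, taken once the blade was out, put the tray centre at about (601.6, -193.4), yaw -7.0°. The rails measured (602, -193.4), yaw -6.85°. The stand's base outline gave a slightly different centre, about (600, -196).
- **Scene camera:** its line fits agreed to about 3 mm, but single edges scattered by 1–3° in yaw at that resolution. After the fingers let go I only repeated this coarser scene measurement, and it showed no sign of the tray moving.
- **Other things:** in the last picture the lifter stood free on its flat blade, the blue tray looked undisturbed in its bay, and the gripper was open and clear.
- **Forces:** the highest wrist force in the readings was about 7 N, when the lifter touched the bench.

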